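# Load the analyser's sample carrier in rack order

## Task

Move the four stoppered sample tubes from the green-taped orange foam rack into the grey analyser carrier beside it, keeping their order so that they are read as they were collected: the tube at the rack's taped end goes into the place next to the carrier's green end piece, the next tube into the next place, and so on down the row. Seat every tube upright and fully home in its socket, never let one tip over, and leave the petri dish and the timer where they are.

Things in the scene. Friction and masses are not known exactly. Their poses are not given: they have to be found in the camera images.
- tube_red_mid (a point): centre, half-way up, of the sample tube with the red stopper: tube 12 mm across, 75 mm tall in all, its stopper 16 mm across filling the top 17 mm (mid-stopper is 29 mm above this point); about 15 g; +z from foot to stopper. Grip the stopper from above, fingers across the row (neighbours 36 mm away along the row)
- tube_purple_mid (a point): centre, half-way up, of the sample tube with the purple stopper: tube 12 mm across, 75 mm tall in all, its stopper 16 mm across filling the top 17 mm (mid-stopper is 29 mm above this point); about 15 g; +z from foot to stopper. Grip the stopper from above, fingers across the row (neighbours 36 mm away along the row)
- tube_yellow_mid (a point): centre, half-way up, of the sample tube with the yellow stopper: tube 12 mm across, 75 mm tall in all, its stopper 16 mm across filling the top 17 mm (mid-stopper is 29 mm above this point); about 15 g; +z from foot to stopper. Grip the stopper from above, fingers across the row (neighbours 36 mm away along the row)
- tube_blue_mid (a point): centre, half-way up, of the sample tube with the blue stopper: tube 12 mm across, 75 mm tall in all, its stopper 16 mm across filling the top 17 mm (mid-stopper is 29 mm above this point); about 15 g; +z from foot to stopper. Grip the stopper from above, fingers across the row (neighbours 36 mm away along the row)
- foam_rack: fixed orange foam rack, 78 x 150 x 34 mm, two rows of four 20 mm square wells, bright green tape round one end. The tubes start in the row nearer the robot, in any order. Origin: on the bench under that row's middle; +y along the row to the taped end; wells at y = +54, +18, -18, -54 mm, x = 0, floor 6 mm above the bench; foam from x = -23 to +55 mm
- carrier: fixed grey sample carrier, left or right of the foam rack, 46 x 186 x 45 mm. Origin: on the bench under its middle; y along its row. Four round sockets at x = 0, y = +54, +18, -18, -54 mm: 16 mm bore, floor 6 mm above the bench, white funnel mouth 29 mm wide, rim 41 mm above the bench. A tube fully home has its centre 43.5 mm above the bench, as in the rack
- lead_end: green end piece of the carrier, its leading end, 46 x 18 x 45 mm, fixed; origin on the bench under its middle, 84 mm from the carrier's middle along the carrier's row. It sits at the carrier's +y end or at its -y end; the piece at the other end is grey
- petri: round white lidded petri dish, 61 mm across, 13 mm high, loose behind the foam rack; origin under its centre. A bystander
- timer: white bench timer lying on its back, 66 x 66 x 19 mm, loose behind the carrier; origin under its centre. A bystander

How it is judged:
By the outcome, as a careful person would: the job done as asked, in the order asked, and still so for the second after the job is handed in, with the robot touching nothing.
It also fails if it takes over 93 s, if anything falls off the work surface, if the arm or the gripper's body presses on something with over 40 N, if the wrist force passes 120 N, or if a joint passes its speed limit or range.

## Robot

A 7-joint arm with a two-finger parallel gripper is mounted at the origin on a cart in front of the work surface, level with it; the furniture and walls round the work are solid. World frame = base frame: x ahead of the robot, y to its left, z up, the work surface at z = 0. Lengths are in m, angles in rad, forces in N, time in s.
With the tool pointing down it reaches from about 0.4 to 0.85 m from the base axis. Payload 4.4 kg.
Tool frame: the origin (TCP) lies on the centre line of the jaws, within the pads' length; the fingertips stand 22 mm ahead of it and the grasp point (between the pads) lies 3 mm ahead of it (manip.tip_extent is the distance from the TCP to the fingertips, in m); z points along the fingers, y is the line along which they close (so a half turn about z gives the same grasp; the last joint's range is limited). The gripper opens to 94 mm and grips with 3 to 60 N. Pads are 16 mm wide; open, the fingers measure 119 mm over their backs; the gripper's body (75 mm by 177 mm) begins 78 mm behind the grasp point.
Start: joints at [-1.305, 0.628, 0.038, 1.517, -0.027, 0.996, -0.02], TCP at [0.212, 0.615, 0.227] pointing down, gripper open.
Joint ranges: [-3.06, 3.06], [-0.37, 2.12], [-1.25, 1.32], [0.18, 2.47], [-1.1, 4.24], [0.23, 1.98], [-2.94, 2.94]. Speed limits (rad/s): [2.57, 2.57, 3.14, 3.14, 3.14, 3.14, 3.14].

## Interface

Orientations are given as a rotation vector (axis times angle).
In Python, from bench import manip, eyes, workorder, spotter gives the robot as it stands.
- The arm moves only by the tool servo_tool, never from a script. Its argument "deltas" is a list of rows, each a list of 3 entries, a list of its own where there are three numbers: the shift along the tool's x, y, z in m, then the turn, a rotation vector about the tool's x, y, z in rad, then the finger opening in m, from 0 to 0.094. In form: [[[x, y, z], [rx, ry, rz], claw], ...]. A call has 1 to 20 rows; each row is the pose to reach, as a shift and turn from the pose commanded when the call began, along the tool's axes at that moment; what a row does not reach only later rows make up. A row lasts 1/12 s, in which the tool goes at most 41.7 mm and 7.16 degrees, less where a joint would pass 70% of its speed; a pose out of reach is approached as far as the arm can. A call with a gripper value outside its range is refused whole. The fingers move at their own pace and stop on an object; "force" is the grip in N (left out, the last holds). Time passes only in rows, so rows that repeat a pose let the fingers close. It gives the time, the measured TCP pose, the force, the opening and the grip force at its end, in the units of the state.
- manip.observe(): the state, without advancing time (a new reading comes with each control period).
- eyes.grab_frame(name): name is "scene" or "top" or "wrist"; returns a dict with "frame" (400x640x3 uint8, blue, green, red), "fx", "fy", "cx", "cy" (pixels), "origin" and "rotation" of the camera in the world; the wrist camera has in their place "T_tool_cam" (4x4, takes a point from camera to tool coordinates, whose origin is the TCP and whose axes are the flange's). Camera axes: x right, y up, looking along -z (the intrinsics and any distortion apply to the point x, -y, -z); pixel columns grow to the right and rows downward; lengths in m; the calibration is good to about 2 mm. The wrist camera is an equidistant fisheye: a pixel r from the principal point sees the ray r / f radians off the axis. A picture is of the moment at which its call begins: read the wrist's pose just before it. There is no depth.
- workorder.job_done(): hands the job in; it is judged then, once.
Trained networks look in a picture, given as the dict that the camera call returned (one of the last four; its "shot" number tells which), for a name from the list of things; names that differ only in an ending like _2 or _b are one class to them, and where a whole thing is asked for, a point or a joint stands for the part that bears it (a point fixed in the world has none). Each returns a list of dicts, best first, with "score" (0 to 1); they miss things now and then, are a little off and sometimes report something else, mostly with a low value. They report only what shows in the picture. A call takes as long as a camera call.
- spotter.spot_in(label, picture): "box" ([left, top, right, bottom] in pixels, round what is visible of it).
- spotter.trace(label, picture): "region" (400x640 bool, what is visible of it) and "box" ([left, top, right, bottom] in pixels, round what is visible of it).
- spotter.tip_of(label, picture): "position" ([column, row] in pixels: a listed point, or the origin of a listed thing).
The state is a dict: "clock": time; "joint_pos": joint angles; "joint_velocities": joint speeds; "tau": joint torques, N m; "eef_pos": TCP position; "ee_rot": TCP orientation; "ft_force": force on the tool from outside, world axes, zero at the start; "moment": the same for the moment, N m; "width": finger opening in m; "gripper_force": force on a finger pad.
Only numpy, scipy, OpenCV 4.12 (cv2) and the standard library are available. Lean on these libraries where they do the work, as an engineer would, in place of code of your own. Each camera call takes 0.05 s, during which the arm holds its last target. There are 200 camera calls.

## Working session

There is one attempt and no reset: what is moved stays moved. The work goes in short steps, Python scripts to look and compute and a tool call to move; the robot and the scene stay as the last step left them, time stands still between calls to the robot, and variables do not carry over. Pictures are saved under pics/ and viewed, at most 14 in all, crops included, and the job is handed in when it is done.

Besides the shell and the picture viewer there is one more tool, called after "Request:" as name([rows], argument=value, ...), one row to a line, values as JSON. servo_tool: Moves the arm, as the interface text tells. Its arguments: {"type":"object","properties":{"deltas":{"type":"array"},"force":{"type":"number"}},"required":["deltas"]}

```bash
mkdir -p pics; cat > h.py <<'E'
import sys,numpy as np,cv2
from scipy.spatial.transform import Rotation as R
from bench import manip,eyes,workorder,spotter
def pix2plane(p,u,v,z):
    d=np.array([(u-p["cx"])/p["fx"],-(v-p["cy"])/p["fy"],-1.])
    d=np.array(p["rotation"])@d; o=np.array(p["origin"]); return o+d*(z-o[2])/d[2]
def st():
    s=manip.observe(); return s
E
python3 - <<'E'
from h import *
s=st(); print(s["clock"],s["eef_pos"],s["ee_rot"],s["width"],manip.tip_extent)
for c in("top","scene"):
    p=eyes.grab_frame(c); cv2.imwrite(f"pics/{c}0.png",p["frame"]); print(c,p["fx"],p["cx"],p["cy"],p["origin"],np.round(p["rotation"],3).tolist(),[k for k in p])
    for n,z in [("tube_red_mid",.0435),("tube_purple_mid",.0435),("tube_yellow_mid",.0435),("tube_blue_mid",.0435),("foam_rack",0),("carrier",0),("lead_end",0),("petri",0),("timer",0)]:
        for r in spotter.tip_of(n,p)[:2]: print(n,round(r["score"],2),np.round(r["position"],1),np.round(pix2plane(p,*r["position"],z),4))
E
```

```text
0.0 [0.21152474 0.61399282 0.22658371] [-5.18755433e-01 -3.09819588e+00  2.82101186e-03] 0.09371109517015404 0.022
top 413.06559313145914 319.6037366578132 190.4070326503837 [ 0.47459118 -0.01795481  0.91771838] [0.102, -0.086, -1.556] ['frame', 'fx', 'fy', 'cx', 'cy', 'origin', 'rotation', 'shot']Traceback (most recent call last):
  File "<stdin>", line 6, in <module>
  File "h.py", line 6, in pix2plane
    d=np.array(p["rotation"])@d; o=np.array(p["origin"]); return o+d*(z-o[2])/d[2]
                                                                              ~^^^
IndexError: invalid index to scalar variable.
```

```bash
sed -i 's/np.array(p\["rotation"\])@d/R.from_rotvec(p["rotation"]).as_matrix()@d/' h.py
python3 - <<'E'
from h import *
s=st(); print(R.from_rotvec(s["ee_rot"]).as_matrix().round(3))
for c in("top","scene"):
    p=eyes.grab_frame(c); cv2.imwrite(f"pics/{c}0.png",p["frame"]); print(c,p["origin"])
    for n,z in [("tube_red_mid",.0435),("tube_purple_mid",.0435),("tube_yellow_mid",.0435),("tube_blue_mid",.0435),("foam_rack",0),("carrier",0),("lead_end",0),("petri",0),("timer",0)]:
        for r in spotter.tip_of(n,p)[:2]: print(n,round(r["score"],2),np.round(r["position"],1),np.round(pix2plane(p,*r["position"],z),4))
E
```

```text
[[-0.945  0.326 -0.001]
 [ 0.326  0.945 -0.002]
 [-0.    -0.002 -1.   ]]
top [ 0.47459118 -0.01795481  0.91771838]
tube_red_mid 0.49 [343.  219.6] [ 0.5185 -0.0586  0.0435]
tube_purple_mid 0.41 [330.3 221.7] [ 0.5137 -0.0319  0.0435]
tube_purple_mid 0.37 [364.3 225.2] [ 0.5073 -0.1036  0.0435]
tube_yellow_mid 0.51 [362.2 223.9] [ 0.51   -0.0992  0.0435]
tube_yellow_mid 0.36 [264.5 221.3] [0.5127 0.1073 0.0435]
tube_blue_mid 0.59 [384.2 227.5] [ 0.503  -0.1455  0.0435]
foam_rack 0.8 [353.8 225.9] [ 0.5071 -0.0846  0.    ]
carrier 0.71 [261.1 220.7] [0.5159 0.1211 0.    ]
lead_end 0.61 [228.  216.8] [0.5236 0.1952 0.    ]
lead_end 0.3 [361.7 223.7] [ 0.5122 -0.1021  0.    ]
petri 0.97 [378.  179.8] [ 0.6108 -0.1385  0.    ]
timer 0.74 [280.6 185.9] [0.5944 0.0797 0.    ]
scene [ 0.09042012 -0.59045396  0.4373433 ]
tube_red_mid 0.65 [321.5 253. ] [ 0.5137 -0.0733  0.0435]
tube_purple_mid 0.46 [306.8 241.5] [ 0.518  -0.0277  0.0435]
tube_yellow_mid 0.55 [329.8 259.7] [ 0.511  -0.0978  0.0435]
tube_blue_mid 0.73 [342.9 274.7] [ 0.4988 -0.1435  0.0435]
foam_rack 0.7 [320.9 278.4] [ 0.5077 -0.0799  0.    ]
foam_rack 0.39 [305.9 242.2] [0.5623 0.0334 0.    ]
carrier 0.75 [262.6 227.4] [0.5303 0.1352 0.    ]
lead_end 0.51 [242.3 217.1] [ 0.5219  0.201  -0.    ]
petri 0.75 [386.1 273. ] [ 0.6054 -0.1357  0.    ]
timer 0.72 [305.2 231.2] [0.5881 0.0698 0.    ]
```

View pics/top0.png

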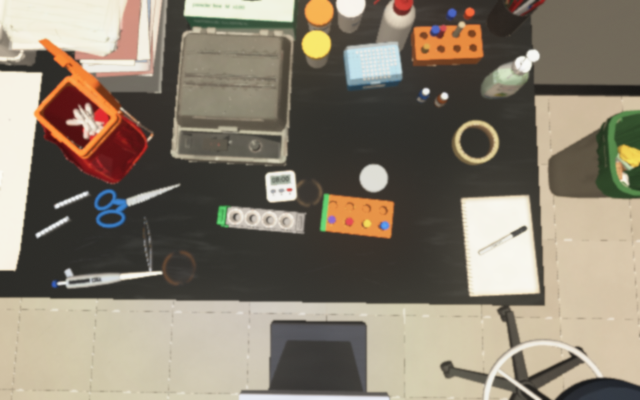

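View pics/scene0.png

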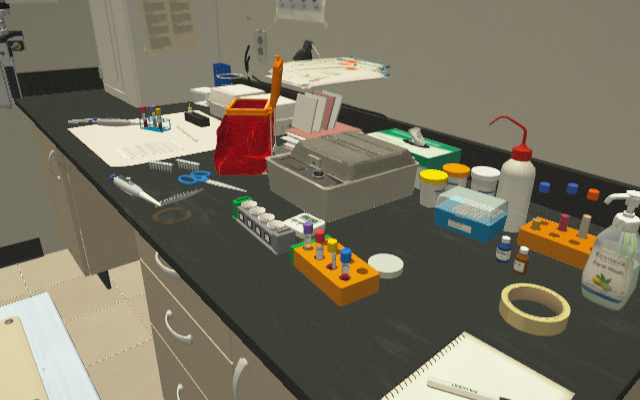

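```bash
python3 - <<'E'
from h import *
p=eyes.grab_frame("top")
for n in ["tube_purple_mid","tube_red_mid","tube_yellow_mid","tube_blue_mid"]:
    for r in spotter.spot_in(n,p)[:2]: print(n,round(r["score"],2),np.round(r["box"]))
a=[pix2plane(p,u,v,.081) for u,v in[(332,219),(349,221.7),(367,223.5),(384,226)]]
print(np.round(a,4)); d=a[0]-a[3]; print(np.degrees(np.arctan2(-d[0],d[1])))
b=[pix2plane(p,u,v,.041) for u,v in[(235.5,216.5),(251.5,217.5),(268,219.5),(284.5,221)]]
print(np.round(b,4)); d=b[0]-b[3]; print(np.degrees(np.arctan2(-d[0],d[1])))
f=cv2.resize(p["frame"][160:260,200:410],None,fx=3.8,fy=3.8,interpolation=cv2.INTER_CUBIC); cv2.imwrite("pics/topc.png",f)
E
```

```text
tube_red_mid 0.52 [342. 217. 353. 226.]
tube_yellow_mid 0.6 [360. 219. 373. 229.]
tube_blue_mid 0.56 [380. 218. 390. 230.]
[[ 0.5175 -0.0346  0.081 ]
 [ 0.5125 -0.069   0.081 ]
 [ 0.5094 -0.1054  0.081 ]
 [ 0.5048 -0.1396  0.081 ]]
-6.918102388189212
[[0.5222 0.1697 0.041 ]
 [0.5206 0.1355 0.041 ]
 [0.5168 0.1003 0.041 ]
 [0.514  0.0652 0.041 ]]
-4.481023324580209
```

View pics/topc.png

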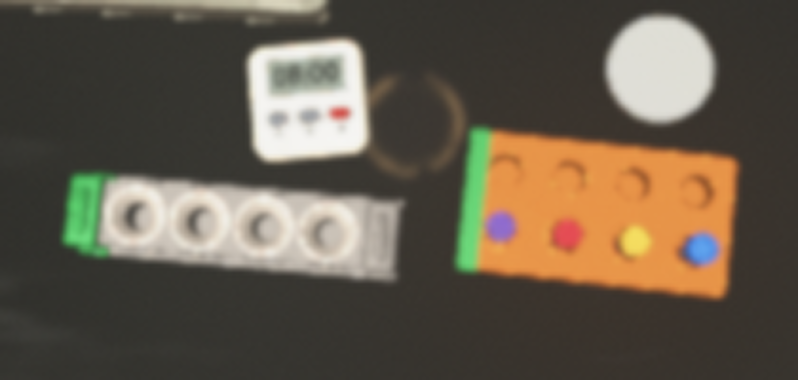

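Request:
servo_tool([
  [[-0.466,-0.463,0],[0,0,1.15],0.05],
  [[-0.466,-0.463,0],[0,0,1.15],0.05],
  [[-0.466,-0.463,0],[0,0,1.15],0.05],
  [[-0.466,-0.463,0],[0,0,1.15],0.05],
  [[-0.466,-0.463,0],[0,0,1.15],0.05],
  [[-0.466,-0.463,0],[0,0,1.15],0.05],
  [[-0.466,-0.463,0],[0,0,1.15],0.05],
  [[-0.466,-0.463,0],[0,0,1.15],0.05],
  [[-0.466,-0.463,0],[0,0,1.15],0.05],
  [[-0.466,-0.463,0],[0,0,1.15],0.05],
  [[-0.466,-0.463,0],[0,0,1.15],0.05],
  [[-0.466,-0.463,0],[0,0,1.15],0.05],
  [[-0.466,-0.463,0],[0,0,1.15],0.05],
  [[-0.466,-0.463,0],[0,0,1.15],0.05],
  [[-0.466,-0.463,0],[0,0,1.15],0.05],
  [[-0.466,-0.463,0],[0,0,1.15],0.05],
  [[-0.466,-0.463,0],[0,0,1.15],0.05],
  [[-0.466,-0.463,0],[0,0,1.15],0.05],
  [[-0.466,-0.463,0],[0,0,1.15],0.05],
  [[-0.466,-0.463,0],[0,0,1.15],0.05],
])

```text
clock: 3.02
eef_pos: [0.5009, 0.0268, 0.2273]
ee_rot: [-2.117, -2.32, -0.0]
ft_force: [0.2, 0.2, -0.9]
width: 0.0499
gripper_force: 0.0
```

The crop shows purple, red, yellow and blue running from the taped end. The carrier's green end is on the left, and its four sockets are empty.

```bash
cat >> h.py <<'E'
def wrist():
    s=manip.observe(); p=eyes.grab_frame("wrist"); T=np.eye(4); T[:3,:3]=R.from_rotvec(s["ee_rot"]).as_matrix(); T[:3,3]=s["eef_pos"]; p["W"]=T@np.array(p["T_tool_cam"]); return s,p
def wray(p,u,v,z):
    x=(u-p["cx"])/p["fx"]; y=(v-p["cy"])/p["fy"]; th=np.hypot(x,y); k=np.sin(th)/th if th>1e-9 else 1
    d=p["W"][:3,:3]@np.array([x*k,-y*k,-np.cos(th)]); o=p["W"][:3,3]; return o+d*(z-o[2])/d[2]
def wproj(p,X):
    c=np.linalg.inv(p["W"])@np.append(X,1); x,y,z=c[0],-c[1],-c[2]; r=np.hypot(x,y); th=np.arctan2(r,z)
    return np.array([p["cx"]+p["fx"]*th*x/r,p["cy"]+p["fy"]*th*y/r])
E
python3 - <<'E'
from h import *
s,p=wrist(); print(s["eef_pos"],R.from_rotvec(s["ee_rot"]).as_matrix().round(3).tolist(),p["fx"],np.round(p["W"],3).tolist())
f=p["frame"].copy(); cv2.imwrite("pics/w0.png",f); 
for n,z in [("tube_red_mid",.0435),("tube_purple_mid",.0435),("tube_yellow_mid",.0435),("tube_blue_mid",.0435),("foam_rack",0),("carrier",0),("lead_end",0)]:
    for r in spotter.tip_of(n,p)[:2]: print(n,round(r["score"],2),np.round(r["position"],1),np.round(wray(p,*r["position"],z),4))
E
```

```text
[0.50085948 0.0267845  0.22734134] [[-0.091, 0.996, -0.001], [0.996, 0.091, 0.001], [0.001, -0.001, -1.0]] 309.70691628693146 [[0.996, -0.089, -0.021, 0.494], [0.092, 0.969, 0.228, 0.092], [0.0, -0.229, 0.973, 0.385], [0.0, 0.0, 0.0, 1.0]]
tube_red_mid 0.73 [321.4 266.4] [ 0.5109 -0.0701  0.0435]
tube_purple_mid 0.84 [330.8 237.7] [ 0.5184 -0.032   0.0435]
tube_blue_mid 0.81 [315.4 311.7] [ 0.5094 -0.137   0.0435]
foam_rack 0.73 [317.2 262.1] [ 0.5068 -0.0849 -0.    ]
carrier 0.97 [340.8 108.4] [0.5174 0.1192 0.    ]
lead_end 0.84 [353.8  44.8] [0.5262 0.2025 0.    ]
```

View pics/w0.png

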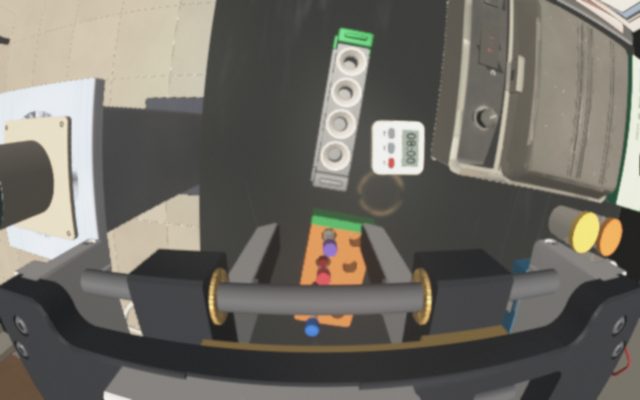

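```bash
python3 - <<'E'
from h import *
s,p=wrist()
f=p["frame"]
f4=cv2.resize(f,None,fx=6,fy=6,interpolation=cv2.INTER_CUBIC)
A=f4[25*6:195*6,300*6:390*6]; B=f4[205*6:340*6,290*6:380*6]
cv2.imwrite("pics/wA.png",cv2.rotate(cv2.resize(A,None,fx=.75,fy=.75),cv2.ROTATE_90_CLOCKWISE)); cv2.imwrite("pics/wB.png",B[:600*1])
for q in [(351,62),(346,93),(341,124),(335,155)]: print(np.round(wray(p,*q,.041),4))
for q in [(330.5,249),(322.5,278),(312,329.5)]: print(np.round(wray(p,*q,.081),4))
E
```

```text
[0.5223 0.1685 0.041 ]
[0.5199 0.1326 0.041 ]
[0.5176 0.0975 0.041 ]
[0.5143 0.0625 0.041 ]
[ 0.5172 -0.0327  0.081 ]
[ 0.5121 -0.068   0.081 ]
[ 0.5063 -0.1403  0.081 ]
```

View pics/wA.png

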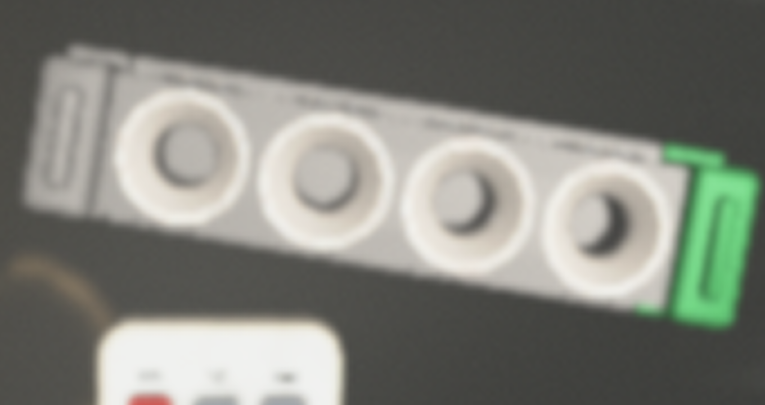

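View pics/wB.png

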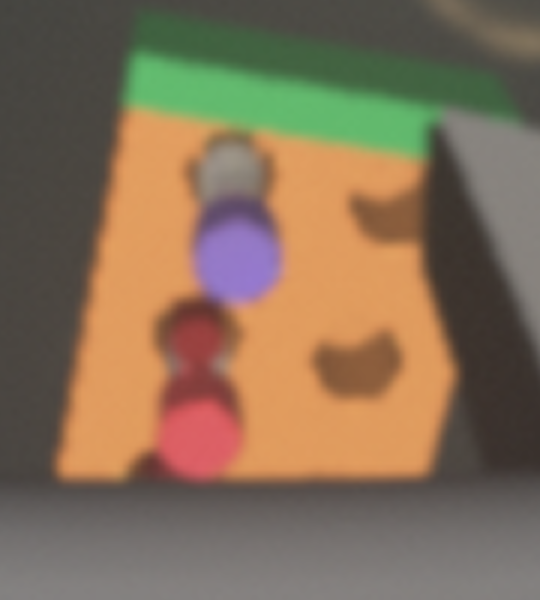

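Request:
servo_tool([
  [[-0.03,0.005,0.04],[0,0,0.1],0.05],
  [[-0.0615,0.0105,0.08],[0,0,0.18],0.05],
  [[-0.0615,0.0105,0.087],[0,0,0.18],0.05],
  [[-0.0615,0.0105,0.087],[0,0,0.18],0.05],
  [[-0.0615,0.0105,0.087],[0,0,0.18],0.05],
], force=12)

```text
clock: 3.88
eef_pos: [0.5166, -0.0355, 0.1399]
ee_rot: [-2.32, -2.115, 0.003]
ft_force: [-0.5, 0.9, -0.0]
width: 0.0502
gripper_force: 0.0
```

```bash
python3 - <<'E'
from h import *
s,p=wrist(); T=R.from_rotvec(s["ee_rot"]).as_matrix(); print(s["eef_pos"],T.round(4).tolist())
f=p["frame"].copy()
for q in [(.517,-.0335),(.5123,-.0685),(.509,-.105),(.5055,-.14)]:
    u=wproj(p,np.array([*q,.081])); print(u.round(1)); cv2.circle(f,tuple(int(a) for a in u),2,(0,255,0),-1)
cv2.imwrite("pics/w1.png",f)
E
```

```text
[ 0.51664755 -0.03552437  0.13989652] [[0.0921, 0.9957, -0.0026], [0.9957, -0.0921, 0.0002], [-0.0001, -0.0026, -1.0]]
[321.3 216.7]
[319.3 261. ]
[319.4 301.5]
[319.1 335.1]
```

View pics/w1.png

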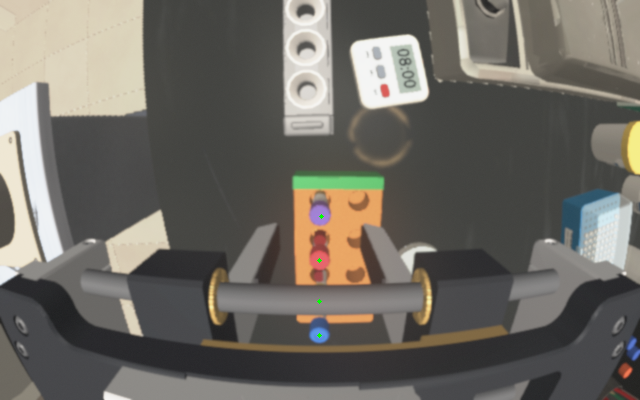

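Request:
servo_tool([
  [[0.002,0,0.035],[0,0,0],0.05],
  [[0.002,0,0.055],[0,0,0],0.05],
  [[0.002,0,0.0644],[0,0,0],0.05],
  [[0.002,0,0.0644],[0,0,0],0.04],
  [[0.002,0,0.0644],[0,0,0],0.01],
  [[0.002,0,0.0644],[0,0,0],0.01],
  [[0.002,0,0.0644],[0,0,0],0.01],
  [[0.002,0,0.0644],[0,0,0],0.01],
  [[0.002,0,0.0644],[0,0,0],0.01],
  [[0.002,0,0.0644],[0,0,0],0.01],
], force=12)

```text
clock: 4.77
eef_pos: [0.5182, -0.0333, 0.0768]
ee_rot: [2.32, 2.117, 0.002]
ft_force: [-0.1, -0.3, 5.7]
width: 0.0157
gripper_force: 12.0
```

Request:
servo_tool([
  [[0,0,-0.015],[0,0,0],0.01],
  [[0,0,-0.04],[0,0,0],0.01],
  [[0,0,-0.065],[0,0,0],0.01],
  [[0,0,-0.08],[0,0,0],0.01],
  [[0.02,-0.0015,-0.08],[0,0,0],0.01],
  [[0.05,-0.004,-0.08],[0,0,0],0.01],
  [[0.08,-0.006,-0.08],[0,0,0],0.01],
  [[0.11,-0.008,-0.08],[0,0,0],0.01],
  [[0.14,-0.0105,-0.08],[0,0,0],0.01],
  [[0.17,-0.0127,-0.08],[0,0,0],0.01],
  [[0.19,-0.014,-0.08],[0,0,0],0.01],
  [[0.2034,-0.0151,-0.08],[0,0,0],0.01],
  [[0.2034,-0.0151,-0.08],[0,0,0],0.01],
  [[0.2034,-0.0151,-0.08],[0,0,0],0.01],
])

```text
clock: 5.93
eef_pos: [0.5209, 0.17, 0.156]
ee_rot: [2.319, 2.118, -0.001]
ft_force: [0.1, -0.2, -0.5]
width: 0.0158
gripper_force: 12.0
```

```bash
python3 - <<'E'
from h import *
s,p=wrist(); T=R.from_rotvec(s["ee_rot"]).as_matrix(); print(s["eef_pos"],T.round(4).tolist())
f=p["frame"].copy()
for q in [(.5219,.1706),(.5193,.1347),(.5168,.0988),(.5142,.0629)]:
    u=wproj(p,np.array([*q,.041])); print(u.round(1)); cv2.circle(f,tuple(int(a) for a in u),2,(0,255,0),-1)
u=wproj(p,np.array([*(s["eef_pos"][:2]),s["eef_pos"][2]-.003-.029-.0375])); cv2.circle(f,tuple(int(a) for a in u),2,(255,0,255),-1)
cv2.imwrite("pics/w2.png",cv2.resize(f[120:370,200:440],None,fx=2.4,fy=2.4))
E
```

```text
[0.52088016 0.17004451 0.15597236] [[0.0903, 0.9959, -0.0002], [0.9959, -0.0903, -0.0009], [-0.0009, -0.0001, -1.0]]
[321.7 200.5]
[322.3 237.9]
[323.  272.3]
[323.4 303.2]
```

View pics/w2.png

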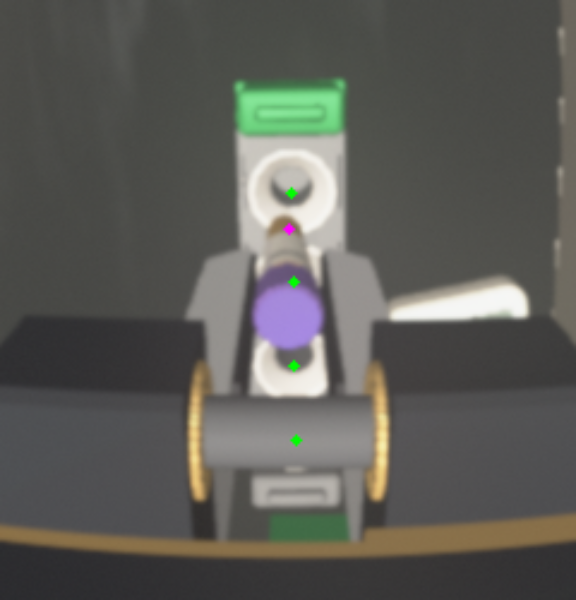

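Request:
servo_tool([
  [[0.0005,0.0015,0.01],[0,0,0],0.01],
  [[0.0005,0.0015,0.03],[0,0,0],0.01],
  [[0.0005,0.0015,0.045],[0,0,0],0.01],
  [[0.0005,0.0015,0.055],[0,0,0],0.01],
  [[0.0005,0.0015,0.065],[0,0,0],0.01],
  [[0.0005,0.0015,0.072],[0,0,0],0.01],
  [[0.0005,0.0015,0.078],[0,0,0],0.01],
  [[0.0005,0.0015,0.079],[0,0,0],0.01],
  [[0.0005,0.0015,0.079],[0,0,0],0.01],
])

```text
clock: 6.73
eef_pos: [0.5226, 0.1708, 0.077]
ee_rot: [2.32, 2.118, -0.0]
ft_force: [0.3, 0.3, -0.5]
width: 0.0161
gripper_force: 12.0
```

Request:
servo_tool([
  [[0,0,0],[0,0,0],0.045],
  [[0,0,0],[0,0,0],0.045],
  [[0,0,0],[0,0,0],0.045],
  [[0,0,-0.01],[0,0,0],0.05],
  [[0,0,-0.04],[0,0,0],0.05],
  [[0,0,-0.07],[0,0,0],0.05],
  [[-0.03,0.0014,-0.07],[0,0,0],0.05],
  [[-0.07,0.0033,-0.07],[0,0,0],0.05],
  [[-0.11,0.0052,-0.07],[0,0,0],0.05],
  [[-0.15,0.0071,-0.07],[0,0,0],0.05],
  [[-0.19,0.009,-0.07],[0,0,0],0.05],
  [[-0.22,0.0104,-0.07],[0,0,0],0.05],
  [[-0.2392,0.0113,-0.07],[0,0,0],0.05],
  [[-0.2392,0.0113,-0.07],[0,0,0],0.05],
  [[-0.2392,0.0113,-0.07],[0,0,0],0.05],
])

```text
clock: 7.98
eef_pos: [0.5122, -0.0692, 0.1478]
ee_rot: [2.323, 2.115, 0.001]
ft_force: [-0.5, 0.1, 0.1]
width: 0.0505
gripper_force: 0.0
```

```bash
cat > chk.py <<'E'
from h import *
s,p=wrist(); T=R.from_rotvec(s["ee_rot"]).as_matrix(); print(s["clock"],s["eef_pos"],T.round(4).tolist())
for n in ["tube_red_mid","tube_purple_mid","tube_yellow_mid","tube_blue_mid"]:
    for r in spotter.tip_of(n,p)[:1]: print(n,round(r["score"],2),np.round(r["position"],1),np.round(wray(p,*r["position"],.0435),4))
f=p["frame"].copy()
for q,z in [((.517,-.0335),.081),((.5123,-.0685),.081),((.509,-.105),.081),((.5055,-.14),.081),((.5219,.1706),.081),((.5193,.1347),.041),((.5168,.0988),.041),((.5142,.0629),.041)]:
    u=wproj(p,np.array([*q,z])); cv2.circle(f,tuple(int(a) for a in u),2,(0,255,0),-1)
cv2.imwrite(sys.argv[1],f)
E
python3 chk.py pics/w3.png
```

```text
7.9833 [ 0.51215599 -0.0691501   0.14783402] [[0.0936, 0.9956, 0.0009], [0.9956, -0.0936, 0.0001], [0.0002, 0.0009, -1.0]]
tube_red_mid 0.63 [319.  205.2] [ 0.5107 -0.0699  0.0435]
tube_purple_mid 0.42 [387.8  41.4] [0.5827 0.0679 0.0435]
tube_yellow_mid 0.7 [321.3 244.3] [ 0.5094 -0.1065  0.0435]
tube_blue_mid 0.71 [320.6 276.5] [ 0.5057 -0.1392  0.0435]
```

View pics/w3.png

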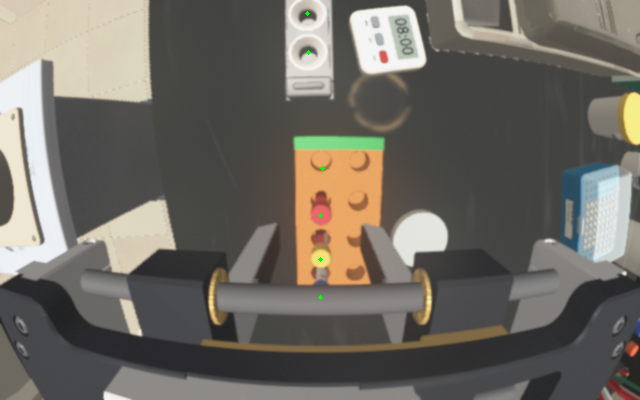

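Positions match: red is at (321,214) under the gripper, and purple has left the rack. Next I grip red.

Request:
servo_tool([
  [[0.0005,0,0.035],[0,0,0],0.05],
  [[0.0005,0,0.06],[0,0,0],0.05],
  [[0.0005,0,0.0713],[0,0,0],0.05],
  [[0.0005,0,0.0713],[0,0,0],0.04],
  [[0.0005,0,0.0713],[0,0,0],0.01],
  [[0.0005,0,0.0713],[0,0,0],0.01],
  [[0.0005,0,0.0713],[0,0,0],0.01],
  [[0.0005,0,0.0713],[0,0,0],0.01],
  [[0.0005,0,0.0713],[0,0,0],0.01],
  [[0.0005,0,0.0713],[0,0,0],0.01],
])

```text
clock: 9.07
eef_pos: [0.5128, -0.0678, 0.0766]
ee_rot: [2.319, 2.117, 0.002]
ft_force: [-0.2, -0.1, 3.9]
width: 0.016
gripper_force: 12.0
```

Request:
servo_tool([
  [[0,0,-0.015],[0,0,0],0.01],
  [[0,0,-0.04],[0,0,0],0.01],
  [[0,0,-0.065],[0,0,0],0.01],
  [[0,0,-0.08],[0,0,0],0.01],
  [[0.02,-0.0012,-0.08],[0,0,0],0.01],
  [[0.05,-0.003,-0.08],[0,0,0],0.01],
  [[0.08,-0.0047,-0.08],[0,0,0],0.01],
  [[0.11,-0.0065,-0.08],[0,0,0],0.01],
  [[0.14,-0.008,-0.08],[0,0,0],0.01],
  [[0.17,-0.01,-0.08],[0,0,0],0.01],
  [[0.19,-0.011,-0.08],[0,0,0],0.01],
  [[0.2027,-0.0118,-0.08],[0,0,0],0.01],
  [[0.2027,-0.0118,-0.08],[0,0,0],0.01],
  [[0.2027,-0.0118,-0.08],[0,0,0],0.01],
])

```text
clock: 10.23
eef_pos: [0.5187, 0.1345, 0.1558]
ee_rot: [2.319, 2.118, -0.001]
ft_force: [-0.2, -0.7, -0.0]
width: 0.0162
gripper_force: 12.0
```

```bash
python3 chk.py pics/w4.png
```

```text
10.2333 [0.51868688 0.13454744 0.15578217] [[0.0905, 0.9959, -0.0], [0.9959, -0.0905, -0.0008], [-0.0008, 0.0001, -1.0]]
tube_red_mid 0.58 [320.5 234.4] [0.5158 0.1038 0.0435]
tube_purple_mid 0.92 [322.5 160.3] [0.5237 0.1716 0.0435]
```

View pics/w4.png

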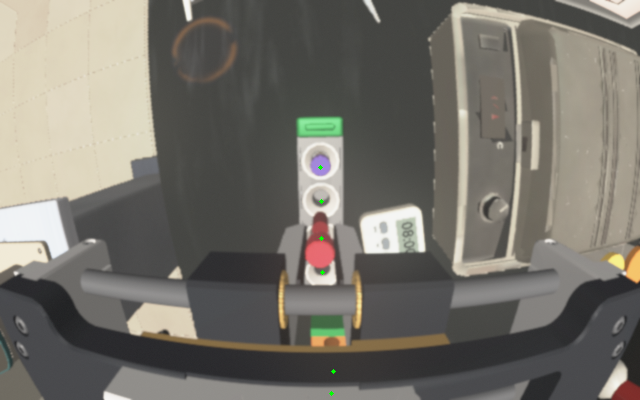

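Purple is seated upright at (320,163), and red hangs over socket 2 at (321,200).

Request:
servo_tool([
  [[0.0005,0.0012,0.01],[0,0,0],0.01],
  [[0.0005,0.0012,0.03],[0,0,0],0.01],
  [[0.0005,0.0012,0.045],[0,0,0],0.01],
  [[0.0005,0.0012,0.055],[0,0,0],0.01],
  [[0.0005,0.0012,0.065],[0,0,0],0.01],
  [[0.0005,0.0012,0.072],[0,0,0],0.01],
  [[0.0005,0.0012,0.078],[0,0,0],0.01],
  [[0.0005,0.0012,0.079],[0,0,0],0.01],
  [[0.0005,0.0012,0.079],[0,0,0],0.01],
])

```text
clock: 11.23
eef_pos: [0.5201, 0.1355, 0.0767]
ee_rot: [-2.32, -2.118, -0.0]
ft_force: [-0.5, -0.0, -0.4]
width: 0.0159
gripper_force: 12.0
```

Request:
servo_tool([
  [[0,0,0],[0,0,0],0.045],
  [[0,0,0],[0,0,0],0.045],
  [[0,0,0],[0,0,0],0.045],
  [[0,0,-0.01],[0,0,0],0.05],
  [[0,0,-0.04],[0,0,0],0.05],
  [[0,0,-0.07],[0,0,0],0.05],
  [[-0.03,0.0013,-0.07],[0,0,0],0.05],
  [[-0.07,0.0031,-0.07],[0,0,0],0.05],
  [[-0.11,0.0049,-0.07],[0,0,0],0.05],
  [[-0.15,0.0067,-0.07],[0,0,0],0.05],
  [[-0.19,0.0084,-0.07],[0,0,0],0.05],
  [[-0.22,0.0098,-0.07],[0,0,0],0.05],
  [[-0.2403,0.0106,-0.07],[0,0,0],0.05],
  [[-0.2403,0.0106,-0.07],[0,0,0],0.05],
  [[-0.2403,0.0106,-0.07],[0,0,0],0.05],
  [[-0.2403,0.0106,-0.035],[0,0,0],0.05],
  [[-0.2403,0.0106,-0.01],[0,0,0],0.05],
  [[-0.2403,0.0106,0],[0,0,0],0.05],
  [[-0.2403,0.0106,0],[0,0,0],0.05],
])

```text
clock: 12.82
eef_pos: [0.5074, -0.1025, 0.075]
ee_rot: [-2.315, -2.118, 0.003]
ft_force: [-0.6, 1.0, -0.3]
width: 0.0501
gripper_force: 0.0
```

Request:
servo_tool([
  [[0,0,0],[0,0,0],0.03],
  [[0,0,0],[0,0,0],0.01],
  [[0,0,0],[0,0,0],0.01],
  [[0,0,0],[0,0,0],0.01],
  [[0,0,0],[0,0,0],0.01],
  [[0,0,0],[0,0,0],0.01],
  [[0,0,0],[0,0,0],0.01],
])

```text
clock: 13.4
eef_pos: [0.5092, -0.1048, 0.0773]
ee_rot: [2.32, 2.117, 0.001]
ft_force: [-0.0, -0.6, 4.6]
width: 0.0159
gripper_force: 12.0
```

Request:
servo_tool([
  [[0,0,-0.015],[0,0,0],0.01],
  [[0,0,-0.04],[0,0,0],0.01],
  [[0,0,-0.065],[0,0,0],0.01],
  [[0,0,-0.08],[0,0,0],0.01],
  [[0.02,-0.001,-0.08],[0,0,0],0.01],
  [[0.05,-0.0025,-0.08],[0,0,0],0.01],
  [[0.08,-0.004,-0.08],[0,0,0],0.01],
  [[0.11,-0.0054,-0.08],[0,0,0],0.01],
  [[0.14,-0.007,-0.08],[0,0,0],0.01],
  [[0.17,-0.0084,-0.08],[0,0,0],0.01],
  [[0.19,-0.0094,-0.08],[0,0,0],0.01],
  [[0.204,-0.0101,-0.08],[0,0,0],0.01],
  [[0.204,-0.0101,-0.08],[0,0,0],0.01],
  [[0.204,-0.0101,-0.08],[0,0,0],0.01],
  [[0.204,-0.0101,-0.08],[0,0,0],0.01],
])

```text
clock: 14.65
eef_pos: [0.5171, 0.0979, 0.1568]
ee_rot: [2.321, 2.116, -0.001]
ft_force: [-0.3, 0.1, 0.0]
width: 0.016
gripper_force: 12.0
```

```bash
python3 chk.py pics/w5.png
```

```text
14.65 [0.51713033 0.09785832 0.15681335] [[0.0924, 0.9957, -0.0001], [0.9957, -0.0924, -0.0009], [-0.0009, 0.0, -1.0]]
tube_red_mid 0.92 [319.4 160.5] [0.5195 0.1349 0.0435]
tube_yellow_mid 0.72 [317.2 231.2] [0.5114 0.0702 0.0435]
```

View pics/w5.png

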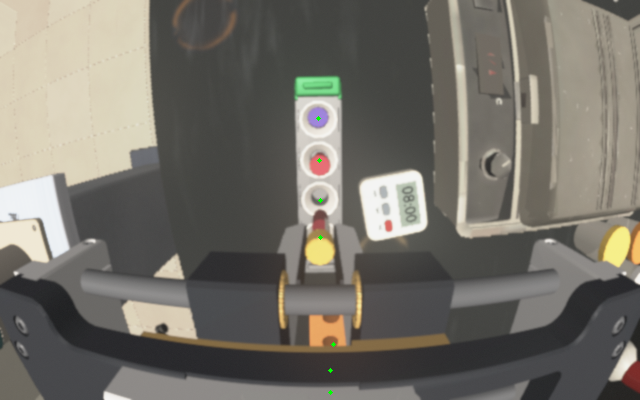

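Purple (317,118) and red (319,163) are seated, and yellow is over socket 3 at (320,199).

Request:
servo_tool([
  [[0.0012,0.0005,0.01],[0,0,0],0.01],
  [[0.0012,0.0005,0.03],[0,0,0],0.01],
  [[0.0012,0.0005,0.045],[0,0,0],0.01],
  [[0.0012,0.0005,0.055],[0,0,0],0.01],
  [[0.0012,0.0005,0.065],[0,0,0],0.01],
  [[0.0012,0.0005,0.072],[0,0,0],0.01],
  [[0.0012,0.0005,0.078],[0,0,0],0.01],
  [[0.0012,0.0005,0.0796],[0,0,0],0.01],
  [[0.0012,0.0005,0.0796],[0,0,0],0.01],
])

```text
clock: 15.65
eef_pos: [0.5182, 0.1004, 0.0773]
ee_rot: [2.32, 2.118, 0.001]
ft_force: [-0.7, -0.3, 0.2]
width: 0.0158
gripper_force: 12.0
```

Request:
servo_tool([
  [[0,0,0],[0,0,0],0.045],
  [[0,0,0],[0,0,0],0.045],
  [[0,0,0],[0,0,0],0.045],
  [[0,0,-0.01],[0,0,0],0.05],
  [[0,0,-0.04],[0,0,0],0.05],
  [[0,0,-0.07],[0,0,0],0.05],
  [[-0.03,0.0013,-0.07],[0,0,0],0.05],
  [[-0.07,0.003,-0.07],[0,0,0],0.05],
  [[-0.11,0.0046,-0.07],[0,0,0],0.05],
  [[-0.15,0.0062,-0.07],[0,0,0],0.05],
  [[-0.19,0.0078,-0.07],[0,0,0],0.05],
  [[-0.22,0.009,-0.07],[0,0,0],0.05],
  [[-0.2394,0.0098,-0.07],[0,0,0],0.05],
  [[-0.2394,0.0098,-0.07],[0,0,0],0.05],
  [[-0.2394,0.0098,-0.07],[0,0,0],0.05],
  [[-0.2394,0.0098,-0.035],[0,0,0],0.05],
  [[-0.2394,0.0098,-0.01],[0,0,0],0.05],
  [[-0.2394,0.0098,0],[0,0,0],0.05],
  [[-0.2394,0.0098,0],[0,0,0],0.05],
])

```text
clock: 17.23
eef_pos: [0.5045, -0.1364, 0.0754]
ee_rot: [-2.314, -2.118, 0.003]
ft_force: [-0.0, 0.3, 1.1]
width: 0.0498
gripper_force: 0.0
```

Request:
servo_tool([
  [[0,0,0],[0,0,0],0.03],
  [[0,0,0],[0,0,0],0.01],
  [[0,0,0],[0,0,0],0.01],
  [[0,0,0],[0,0,0],0.01],
  [[0,0,0],[0,0,0],0.01],
  [[0,0,0],[0,0,0],0.01],
  [[0,0,0],[0,0,0],0.01],
])

```text
clock: 17.82
eef_pos: [0.5063, -0.1389, 0.0778]
ee_rot: [2.32, 2.117, 0.001]
ft_force: [0.5, 1.2, 4.1]
width: 0.0158
gripper_force: 12.0
```

Request:
servo_tool([
  [[0,0,-0.015],[0,0,0],0.01],
  [[0,0,-0.04],[0,0,0],0.01],
  [[0,0,-0.065],[0,0,0],0.01],
  [[0,0,-0.08],[0,0,0],0.01],
  [[0.02,-0.001,-0.08],[0,0,0],0.01],
  [[0.05,-0.0025,-0.08],[0,0,0],0.01],
  [[0.08,-0.0039,-0.08],[0,0,0],0.01],
  [[0.11,-0.0053,-0.08],[0,0,0],0.01],
  [[0.14,-0.0068,-0.08],[0,0,0],0.01],
  [[0.17,-0.0082,-0.08],[0,0,0],0.01],
  [[0.19,-0.0092,-0.08],[0,0,0],0.01],
  [[0.2025,-0.0098,-0.08],[0,0,0],0.01],
  [[0.2025,-0.0098,-0.08],[0,0,0],0.01],
  [[0.2025,-0.0098,-0.08],[0,0,0],0.01],
  [[0.2025,-0.0098,-0.08],[0,0,0],0.01],
])

```text
clock: 19.07
eef_pos: [0.5145, 0.0618, 0.1573]
ee_rot: [2.322, 2.115, -0.001]
ft_force: [-0.9, 0.5, -0.2]
width: 0.0161
gripper_force: 12.0
```

```bash
python3 chk.py pics/w6.png
```

```text
19.0667 [0.51445896 0.0617849  0.15725782] [[0.0931, 0.9957, 0.0001], [0.9957, -0.0931, -0.0012], [-0.0012, 0.0002, -1.0]]
tube_red_mid 0.16 [316.9  54.8] [0.5234 0.1923 0.0435]
tube_purple_mid 0.96 [318.9  78.6] [0.5231 0.1705 0.0435]
tube_yellow_mid 0.75 [322.5 157.5] [0.5198 0.1011 0.0435]
tube_blue_mid 0.92 [321.4 231.8] [0.5126 0.033  0.0435]
```

View pics/w6.png

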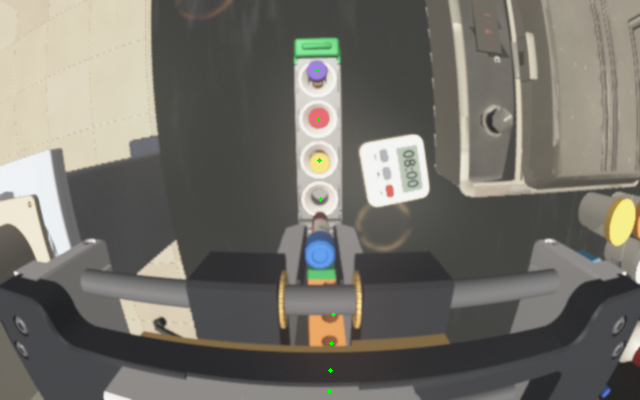

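Purple, red and yellow are seated at (317,72), (319,118) and (319,161). Blue is over socket 4 at (320,198).

Request:
servo_tool([
  [[0.0014,0.0005,0.01],[0,0,0],0.01],
  [[0.0014,0.0005,0.03],[0,0,0],0.01],
  [[0.0014,0.0005,0.045],[0,0,0],0.01],
  [[0.0014,0.0005,0.055],[0,0,0],0.01],
  [[0.0014,0.0005,0.065],[0,0,0],0.01],
  [[0.0014,0.0005,0.072],[0,0,0],0.01],
  [[0.0014,0.0005,0.078],[0,0,0],0.01],
  [[0.0014,0.0005,0.0796],[0,0,0],0.01],
  [[0.0014,0.0005,0.0796],[0,0,0],0.01],
])

```text
clock: 20.07
eef_pos: [0.5155, 0.065, 0.0777]
ee_rot: [2.32, 2.118, 0.001]
ft_force: [-0.3, -0.7, -0.0]
width: 0.0162
gripper_force: 12.0
```

Request:
servo_tool([
  [[0,0,0],[0,0,0],0.045],
  [[0,0,0],[0,0,0],0.045],
  [[0,0,0],[0,0,0],0.045],
  [[0,0,-0.01],[0,0,0],0.05],
  [[0,0,-0.04],[0,0,0],0.05],
  [[0,0,-0.08],[0,0,0],0.05],
  [[-0.03,0,-0.11],[0,0,0],0.05],
  [[-0.06,0,-0.14],[0,0,0],0.05],
  [[-0.1,0,-0.14],[0,0,0],0.05],
  [[-0.1,0,-0.14],[0,0,0],0.05],
  [[-0.1,0,-0.14],[0,0,0],0.05],
  [[-0.1,0,-0.14],[0,0,0],0.05],
])

```text
clock: 21.07
eef_pos: [0.5058, -0.0341, 0.2179]
ee_rot: [-2.32, -2.117, -0.001]
ft_force: [-0.5, 0.8, 0.5]
width: 0.0503
gripper_force: 0.0
```

```bash
python3 - <<'E'
from h import *
s,p=wrist(); q=eyes.grab_frame("scene"); print(s["clock"],s["eef_pos"])
a=cv2.resize(p["frame"][20:240,240:460],(400,400)); b=cv2.resize(q["frame"][180:310,215:410],(600,400),interpolation=cv2.INTER_CUBIC)[:, :400]
cv2.imwrite("pics/end.png",np.hstack([a,b]))
E
```

```text
21.0667 [ 0.5058072  -0.03407917  0.21788848]
```

View pics/end.png

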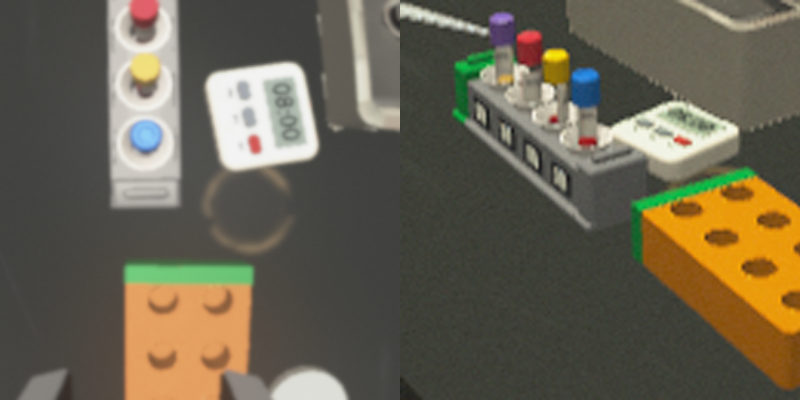

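All four tubes stand upright at equal height, ordered purple, red, yellow, blue from the green end. The timer and the dish haven't moved.

```bash
python3 -c "
from h import *
print(workorder.job_done())"
```

```text
the job is handed in; nothing more can be done
None
```

All four tubes are in the carrier, ordered purple, red, yellow, blue from the green end. In the last pictures they stood upright and looked fully home, and the job was handed in at about 21 s of the 93 s allowed.

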